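# Turn the spice carousel until the twist-cap canister faces front, and hold it

### The job

Turn the spice carousel by the wooden bar handle on its centre post until the tall steel canister with the narrow neck and ridged twist cap stands squarely at the front, centred behind the small serving ledge that sticks out of the carousel's fixed foot. Regrip as often as needed, and leave the four spoons and the tongs lying on the counter where they are. Finish holding: the program ends with the fingers still gripping the handle and keeping the turntable still, so that someone can unscrew the cap.

Things in the scene. Friction and masses are not known exactly. Their poses are not given: they have to be found in the camera images.
- carousel: Fixed round white foot of the carousel, its yaw differs per run. Origin: on the counter, on the vertical turning axis; z up. Its -x axis is the front (roughly towards the robot) and runs out along the serving ledge, a flat white tongue 64 mm wide, 10 mm high with a 16 mm high end lip, ending 198 mm from the axis, 60 mm beyond the turntable's edge.
- turntable (a joint): Angle (rad) of the turntable, a white disc 276 mm across, top 30 mm above the counter. 0 (= 2 pi) = canister exactly at the front; grows counterclockwise from above: canister direction = the foot's -x turned by this angle. Starts 1.4 to 4.9. Turns either way (-7 to 13), no detents or spring; light friction stops it soon when released.
- handle (a point): Wooden bar across the top of the turntable's 18 mm centre post, turning with it: 74 mm long along its x, 16 mm thick along y, 30 mm high. The point: centre of the bar, on the turning axis, 195 mm above the counter (bar from 180 to 210 mm). Its -x end points to the steel canister. All else on the turntable stays below 150 mm.
- canister (a point): Steel canister fixed on the turntable, 95 mm from the axis: 56 mm across, 30 mm neck, 40 mm ridged twist cap, 114 mm tall, the tallest there. The point: centre of its underside, 32 mm above the counter. Counterclockwise (from above) after it: squat steel tin 72 mm tall, lidded glass jar 89, white ceramic pot 78, lidded glass jar 82, all about 60 mm across.
- spoon1: one of four loose white ceramic spoons, 140 mm long, lying flat along its x; not part of the job
- spoon2: one of four loose white ceramic spoons, 140 mm long, lying flat along its x; not part of the job
- spoon3: one of four loose white ceramic spoons, 140 mm long, lying flat along its x; not part of the job
- spoon4: one of four loose white ceramic spoons, 140 mm long, lying flat along its x; not part of the job
- tongs: loose stainless tongs lying flat, about 250 mm long along x, 90 mm wide, 16 mm high, origin at the underside between the arms; not part of the job

How it is judged:
At the end, for the whole second after the job is handed in: The canister's centre is within 12 mm sideways (about 7 degrees of turn) of the carousel's front centre line, on the ledge side; the turntable is still (under 0.06 rad/s) and the fingers grip it (contact force over 4 N) at the handle (TCP within 45 mm of the bar's centre) through the last second (y of canister in the frame of carousel between -0.012 and 0.012 m and x of canister in the frame of carousel below -0.08 m and contact force between the fingers and turntable above 4 N and distance between the grasp point and handle below 0.045 m and velocity of joint turntable between -0.06 and 0.06 rad/s); the arm keeps its last pose, push and grip.
It fails at once if a spoon or the tongs was moved more than 25 mm (distance of any of spoon1, spoon2, spoon3, spoon4, tongs from where it was at the start of the episode above 0.025 m).
It also fails if it takes over 53 s, if anything falls off the work surface, if the arm or the gripper's body presses on something with over 40 N, if the wrist force passes 120 N, or if a joint passes its speed limit or range.

### The arm

A 7-joint arm with a two-finger parallel gripper is mounted at the origin on the work surface. World frame = base frame: x ahead of the robot, y to its left, z up, the work surface at z = 0. Lengths are in m, angles in rad, forces in N, time in s.
With the tool pointing down it reaches from about 0.425 to 0.875 m from the base axis. Payload 4.7 kg.
Tool frame: the origin (TCP) lies between the finger pads, 19 mm behind the fingertips; this is the grasp point; z points along the fingers, y is the line along which they close (so a half turn about z gives the same grasp; the last joint's range is limited). The gripper opens to 87 mm and grips with 3 to 60 N. Pads are 19 mm wide; open, the fingers measure 117 mm over their backs; the gripper's body (75 mm by 190 mm) begins 51 mm behind the grasp point.
Start: joints at [-1.155, 0.321, -0.07, 1.45, 0.023, 1.371, -0.057], TCP at [0.254, 0.598, 0.241] pointing down, gripper open.
Joint ranges: [-2.86, 2.86], [-0.3, 2.09], [-1.38, 1.24], [0.06, 2.45], [-1.56, 4.7], [0.09, 2.05], [-2.69, 2.69]. Speed limits (rad/s): [2.57, 2.57, 3.14, 3.14, 3.14, 3.14, 3.14].

### API

Orientations are given as a rotation vector (axis times angle).
In Python, from bench import ctrl gives the robot as it stands.
- The arm moves only by the tool step_arm, never from a script. Its argument "targets" is a list of rows, each a list of 7 numbers: the shift along the world's x, y, z in cm, then the turn, a rotation vector about the world's x, y, z in degrees, then the opening, from 0 (shut) to 1 (fully open). A call has exactly 5 rows; each row shifts and turns the commanded pose from where the row before left it; what a row does not reach is not made up. A row lasts 1/12 s, in which the tool goes at most 41.7 mm and 7.16 degrees, less where a joint would pass 70% of its speed; a pose out of reach is approached as far as the arm can. A call with a gripper value outside its range is refused whole. The fingers move at their own pace and stop on an object; "force" is the grip in N (left out, the last holds). Time passes only in rows, so rows that do not move let the fingers close, or fill a call up. It gives the time, the measured TCP pose, the force, the opening and the grip force at its end, in the units of the state.
- ctrl.get_state(): the state, without advancing time (a new reading comes with each control period).
- ctrl.get_image(name): name is "scene" or "top"; returns (picture, depth): 384x512x3 uint8, red, green, blue; 384x512 float32, m along the optical axis (not along the pixel's ray), 0 where there is no reading.
- ctrl.camera_params(name): a dict with "intrinsics" (3x3 intrinsics, pixels), "rvec" (rotation vector, rad) and "tvec" (3), from world to camera coordinates, as OpenCV has them. Camera axes: x right, y down, z forward; pixel columns grow to the right and rows downward; lengths in m; the calibration is good to about 2 mm. A picture is of the moment at which its call begins. camera_params takes no time and is no camera call.
- ctrl.close_job(): hands the job in; it is judged then, once.
The state is a dict: "time": time; "joint_positions": joint angles; "qd": joint speeds; "joint_torque": joint torques, N m; "position": TCP position; "tool_rot": TCP orientation; "ft_force": force on the tool from outside, world axes, zero at the start; "torque": the same for the moment, N m; "grip_width": opening from 0.0 (shut) to 1.0 (fully open); "grip_force": force on a finger pad.
Only numpy, scipy, OpenCV 4.12 (cv2) and the standard library are available. Lean on these libraries where they do the work, as an engineer would, in place of code of your own. Each camera call takes 0.05 s, during which the arm holds its last target. There are 200 camera calls.

## Working session

There is one attempt and no reset: what is moved stays moved. The work goes in short steps, Python scripts to look and compute and a tool call to move; the robot and the scene stay as the last step left them, time stands still between calls to the robot, and variables do not carry over. Pictures are saved under pics/ and viewed, at most 10 in all, crops included, and the job is handed in when it is done.

Besides the shell and the picture viewer there is one more tool, called after "Emit:" by a JSON object that holds its "fn" and its "kwargs". step_arm: Moves the arm, as the interface text tells. Its arguments: {"type":"object","properties":{"targets":{"type":"array"},"force":{"type":"number"}},"required":["targets"]}

```bash
mkdir -p pics; cat > h.py <<'E'
import numpy as np, cv2
from bench import ctrl
def cam(n):
    p=ctrl.camera_params(n); R=cv2.Rodrigues(np.array(p["rvec"],float))[0]
    return np.array(p["intrinsics"],float).reshape(3,3),R,np.array(p["tvec"],float).ravel()
def cloud(n,d):
    K,R,t=cam(n); v,u=np.indices(d.shape)
    c=np.stack([(u-K[0,2])/K[0,0]*d,(v-K[1,2])/K[1,1]*d,d],-1)
    return (c-t)@R
def onplane(n,u,v,z):
    K,R,t=cam(n); r=R.T@np.linalg.inv(K)@[u,v,1]; o=-R.T@t
    return o+r*(z-o[2])/r[2]
E
python3 - <<'E'
from h import *
for n in("scene","top"):
    im,d=ctrl.get_image(n); np.save(n+"0.npy",d); cv2.imwrite(f"pics/{n}0.png",im[...,::-1])
    K,R,t=cam(n); print(n,-R.T@t)
    w=cloud(n,d); m=(d>0)&(w[...,2]>.172)&(w[...,2]<.214)&(w[...,0]>.3)
    q=w[m]; print(len(q)); print(np.median(q,0),q.min(0),q.max(0)) if len(q) else 0
s=ctrl.get_state(); print(s)
E
```

```text
scene [ 0.75726385 -0.34629511  1.04047648]
3474
[0.50449659 0.51822631 0.18494095] [0.34429632 0.02102316 0.17200114] [0.83548078 0.78588791 0.21396814]
top [0.36304735 0.05380779 1.1061035 ]
4315
[0.54833796 0.46634118 0.18637111] [ 0.34519895 -0.6260046   0.17200336] [0.83619194 0.74864802 0.21399391]
{'time': 0.1, 'joint_positions': array([-1.15490852,  0.32171754, -0.07008011,  1.4515592 ,  0.0225782 ,
        1.37083193, -0.05685713]), 'qd': array([ 0.00136444, -0.0006564 ,  0.00066865, -0.00156716,  0.00072904,
        0.00078288,  0.00092499]), 'joint_torque': array([ 9.86875375e-05, -4.92572200e+01, -4.05531870e-01, -3.13398993e+01,
       -6.40429440e-02,  3.93975258e-02,  7.12976907e-05]), 'position': array([0.25404436, 0.59777919, 0.24028807]), 'tool_rot': array([-6.26740372e-01, -3.07816432e+00,  2.68313433e-03]), 'ft_force': array([-1.17589886, -0.25886508, -0.3881858 ]), 'torque': array([ 0.02667636,  0.02046252, -0.0449657 ]), 'grip_force': 0.0, 'grip_width': 1.0010792099830021}
```

View pics/top0.png

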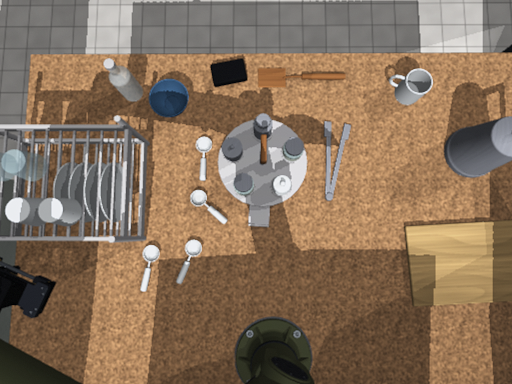

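View pics/scene0.png

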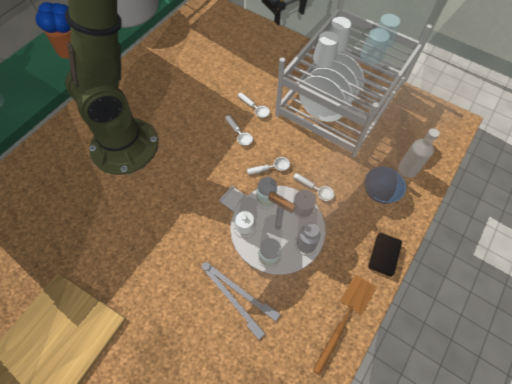

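The top view shows the bar at about (263,148), the canister at the back at (263,122) and the ledge at the front at (259,215), so it needs about half a turn. Next I'll measure the axis, bar and ledge.

```bash
cat >> h.py <<'E'
def bar(n,d):
    w=cloud(n,d); m=(d>0)&(w[...,2]>.195)&(w[...,2]<.222)&(np.hypot(w[...,0]-.63,w[...,1]-.06)<.12)
    q=w[m]; q=q[np.hypot(*(q[:,:2]-np.median(q[:,:2],0)).T)<.06]
    c=cv2.minAreaRect(q[:,:2].astype(np.float32)*1000)
    l=cv2.fitLine(q[:,:2].astype(np.float32),cv2.DIST_L2,0,.01,.01).ravel()
    return len(q),np.median(q[:,2]),c,np.degrees(np.arctan2(l[1],l[0]))
E
python3 - <<'E'
from h import *
for n in("scene","top"):
    d=np.load(n+"0.npy"); print(bar(n,d))
    w=cloud(n,d)
    # disc rim
    m=(d>0)&(abs(w[...,2]-.030)<.005)&(np.hypot(w[...,0]-.62,w[...,1]-.05)<.25)
    q=w[m][:,:2]; 
    im=cv2.imread(f"pics/{n}0.png")
    m8=(m*255).astype(np.uint8); k=max(cv2.findContours(m8,0,1)[0],key=cv2.contourArea)[:,0]
    p=w[k[:,1],k[:,0]][:,:2].astype(np.float32)*1000; print("disc",cv2.minEnclosingCircle(p))
print(onplane("top",263,148,.21))
for u,v in((259,207),(249,225),(269,226)): print(onplane("top",u,v,.013))
print("can",onplane("top",263,119,.146))
im=cv2.imread("pics/top0.png")[100:240,200:320]; cv2.imwrite("pics/c0.png",cv2.resize(im,None,fx=4.2,fy=4.2,interpolation=2))
E
```

```text
(217, np.float64(0.20840869099742013), ((586.005615234375, 29.53448486328125), (73.30451965332031, 16.644092559814453), 0.5857298374176025), np.float32(0.08762554))
disc ((585.88671875, 29.684175491333008), 138.01654052734375)
(171, np.float64(0.2095145256494015), ((585.9400634765625, 31.20132064819336), (13.071130752563477, 72.22420501708984), 89.9627685546875), np.float32(-0.23203285))
disc ((587.5787353515625, 30.25547981262207), 137.61895751953125)
[0.58439131 0.03255302 0.21      ]
[0.44703059 0.04055228 0.013     ]
[0.3916044 0.0712723 0.013    ]
[0.3886714  0.00992099 0.013     ]
can [0.68282872 0.03088818 0.146     ]
```

View pics/c0.png

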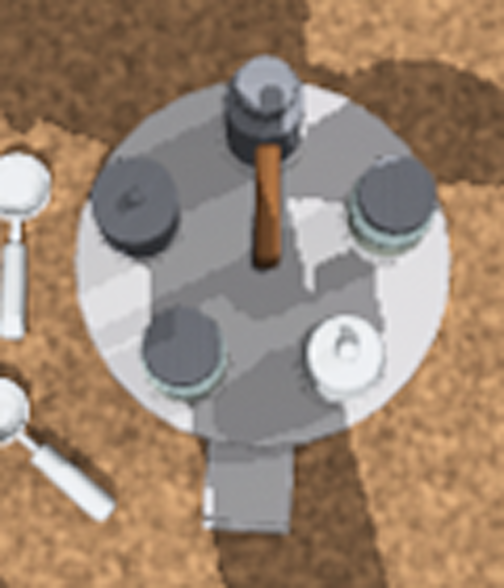

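```bash
python3 - <<'E'
from h import *
ax=np.array([.586,.030])
for n in("scene","top"):
    d=np.load(n+"0.npy"); w=cloud(n,d)
    r=np.hypot(w[...,0]-ax[0],w[...,1]-ax[1])
    m=(d>0)&(w[...,2]>.006)&(w[...,2]<.022)&(r>.145)&(r<.21)&(w[...,0]<.46)&(abs(w[...,1]-.04)<.06)
    q=w[m][:,:2]; c=cv2.minAreaRect(q.astype(np.float32)*1000); e=q.mean(0)-ax
    print(n,len(q),c,np.degrees(np.arctan2(e[1],e[0])))
    g=(d>0)&(w[...,0]>.2)&(w[...,0]<.85)&(w[...,1]<.5)&(w[...,1]>-.2)
    for y in np.arange(-.2,.5,.1):
        k=g&(w[...,1]>y)&(w[...,1]<y+.1); i=w[k][:,2].argmax(); print(w[k][i].round(2),end=' ')
E
```

```text
scene 326 ((414.97467041015625, 39.85946273803711), (64.93767547607422, 54.51460266113281), 87.8206787109375) 176.88106663998022
[ 0.59 -0.1   0.03] [ 0.6  -0.07  0.12] [0.55 0.03 0.21] [0.5  0.11 0.12] [0.76 0.26 0.06] [0.66 0.39 0.25] [0.24 0.5  0.34] top 352 ((416.2224426269531, 40.85509490966797), (63.58888626098633, 53.108673095703125), 86.78352355957031) 176.36450655889604
[ 0.56 -0.1   0.03] [ 0.64 -0.06  0.12] [0.6  0.03 0.21] [0.51 0.1  0.13] [0.73 0.29 0.06] [0.2  0.35 0.67] [0.25 0.5  0.34]
```

Emit:
{"fn": "step_arm", "kwargs": {"targets": [[0,0,3,0,0,0,1],[0,0,3,0,0,0,1],[0,0,3,0,0,0,1],[0,0,3,0,0,-5,1],[0,0,0,0,0,-5,1]], "force": 30}}

```text
time: 0.52
position: [0.2548, 0.5999, 0.3683]
tool_rot: [0.899, 3.01, 0.016]
ft_force: [0.9, 0.2, 1.3]
grip_width: 0.998
grip_force: 0.0
```

Emit:
{"fn": "step_arm", "kwargs": {"targets": [[1.65,-2.85,0,0,0,-7,1],[1.65,-2.85,0,0,0,-7,1],[1.65,-2.85,0,0,0,-7,1],[1.65,-2.85,0,0,0,-7,1],[1.65,-2.85,0,0,0,-7,1]]}}

```text
time: 0.93
position: [0.3372, 0.4541, 0.3608]
tool_rot: [1.765, 2.599, -0.001]
ft_force: [-0.3, 0.3, 1.2]
grip_width: 0.999
grip_force: 0.0
```

Emit:
{"fn": "step_arm", "kwargs": {"targets": [[1.65,-2.85,0,0,0,-7,1],[1.65,-2.85,0,0,0,-7,1],[1.65,-2.85,0,0,0,-7,1],[1.65,-2.85,0,0,0,-7,1],[1.65,-2.85,0,0,0,-7,1]]}}

```text
time: 1.35
position: [0.4196, 0.3116, 0.3609]
tool_rot: [-2.465, -1.948, 0.001]
ft_force: [0.9, -0.1, 0.6]
grip_width: 1.0
grip_force: 0.0
```

Emit:
{"fn": "step_arm", "kwargs": {"targets": [[1.65,-2.85,0,0,0,-7,1],[1.65,-2.85,0,0,0,-7,1],[1.65,-2.85,0,0,0,-7,1],[1.65,-2.85,0,0,0,-7,1],[1.65,-2.85,0,0,0,-7,1]]}}

```text
time: 1.77
position: [0.502, 0.1691, 0.361]
tool_rot: [-2.936, -1.117, 0.001]
ft_force: [0.9, 0.7, -0.7]
grip_width: 0.998
grip_force: 0.0
```

Emit:
{"fn": "step_arm", "kwargs": {"targets": [[1.65,-2.85,0,0,0,-7,1],[1.65,-2.85,0,0,0,-7,1],[1.65,-2.85,0,0,0,-7,1],[1.65,-2.85,0,0,0,-7,1],[1.65,-2.85,0,0,0,-7,1]]}}

```text
time: 2.18
position: [0.5846, 0.0268, 0.361]
tool_rot: [-3.136, -0.182, 0.001]
ft_force: [0.0, 0.6, 0.3]
grip_width: 0.998
grip_force: 0.0
```

```bash
cat >> h.py <<'E'
def yaw():
    s=ctrl.get_state(); R=cv2.Rodrigues(np.array(s["tool_rot"]))[0]
    print(s["time"],s["position"],"ty yaw",np.degrees(np.arctan2(R[1,1],R[0,1])),"tz",R[:,2].round(3),s["joint_positions"].round(2),s["ft_force"],s["grip_width"],s["grip_force"])
E
python3 -c "from h import *;yaw()"
```

```text
2.1833 [0.58457141 0.02681225 0.36103376] ty yaw -83.35118281708453 tz [-0.  0. -1.] [-0.58  0.16  0.57  1.44 -0.09  1.57 -1.47] [0.00218622 0.60828276 0.25916565] 0.9976428156715622 0.0
```

Emit:
{"fn": "step_arm", "kwargs": {"targets": [[0.15,0.3,-2.4,0,0,-6.5,1],[0,0,-3.5,0,0,0,1],[0,0,-3.5,0,0,0,1],[0,0,-3.5,0,0,0,1],[0,0,0,0,0,0,1]]}}

```text
time: 2.6
position: [0.581, 0.0312, 0.2246]
tool_rot: [3.139, 0.013, -0.021]
ft_force: [-1.8, -0.2, -0.5]
grip_width: 0.998
grip_force: 0.0
```

Emit:
{"fn": "step_arm", "kwargs": {"targets": [[0,0,-1.8,0,0,0,1],[0,0,-1.7,0,0,0,1],[0,0,0,0,0,0,0.5],[0,0,0,0,0,0,0],[0,0,0,0,0,0,0]], "force": 30}}

```text
time: 3.02
position: [0.5867, 0.0313, 0.1993]
tool_rot: [-3.141, -0.013, -0.004]
ft_force: [-0.5, -0.1, 0.4]
grip_width: 0.858
grip_force: 0.0
```

Emit:
{"fn": "step_arm", "kwargs": {"targets": [[0,0,0,0,0,0,0],[0,0,0,0,0,0,0],[0,0,0,0,0,0,0],[0,0,0,0,0,0,0],[0,0,0,0,0,0,0]]}}

```text
time: 3.43
position: [0.5858, 0.0313, 0.1976]
tool_rot: [-3.141, -0.013, -0.001]
ft_force: [0.1, 0.8, 0.7]
grip_width: 0.481
grip_force: 0.0
```

```bash
python3 -c "from h import *;yaw()"
```

```text
3.4333 [0.58581647 0.0313243  0.1975834 ] ty yaw -89.51522795100522 tz [ 0.  0. -1.] [-0.59  0.23  0.56  1.69 -0.13  1.26 -1.55] [0.05530955 0.80895313 0.71612306] 0.480668175060871 0.0
```

Emit:
{"fn": "step_arm", "kwargs": {"targets": [[0,0,0,0,0,0,0],[0,0,0,0,0,0,0],[0,0,0,0,0,0,0],[0,0,0,0,0,0,0],[0,0,0,0,0,0,0]]}}

```text
time: 3.85
position: [0.5857, 0.0321, 0.1973]
tool_rot: [-3.141, -0.014, 0.0]
ft_force: [-0.1, 1.1, 0.7]
grip_width: 0.184
grip_force: 30.0
```

Emit:
{"fn": "step_arm", "kwargs": {"targets": [[0,0,0,0,0,0,0],[0,0,0,0,0,0,0],[0,0,0,0,0,0,0],[0,0,0,0,0,0,0],[0,0,0,0,0,0,0]]}}

```text
time: 4.27
position: [0.5857, 0.0321, 0.1972]
tool_rot: [-3.141, -0.014, 0.0]
ft_force: [0.6, 5.0, -0.2]
grip_width: 0.18
grip_force: 30.0
```

Gripped at 16 mm, which matches the bar's thickness. I'll turn counterclockwise gently first.

Emit:
{"fn": "step_arm", "kwargs": {"targets": [[0,0,0,0,0,3,0],[0,0,0,0,0,5,0],[0,0,0,0,0,5,0],[0,0,0,0,0,5,0],[0,0,0,0,0,5,0]], "force": 40}}

```text
time: 4.68
position: [0.5856, 0.0325, 0.1972]
tool_rot: [-3.073, -0.646, -0.0]
ft_force: [0.0, 5.3, 0.4]
grip_width: 0.18
grip_force: 40.0
```

```bash
python3 - <<'E'
from h import *
yaw()
for n in("scene","top"):
    im,d=ctrl.get_image(n); cv2.imwrite(f"pics/{n}1.png",im[...,::-1])
E
```

```text
4.6833 [0.5856193  0.03247749 0.19723475] ty yaw -66.23769839472827 tz [-0.     0.001 -1.   ] [-0.55  0.23  0.52  1.69 -0.12  1.26 -1.16] [0.02908999 5.30630314 0.38863606] 0.17977534136840742 39.976143445819616
```

View pics/scene1.png

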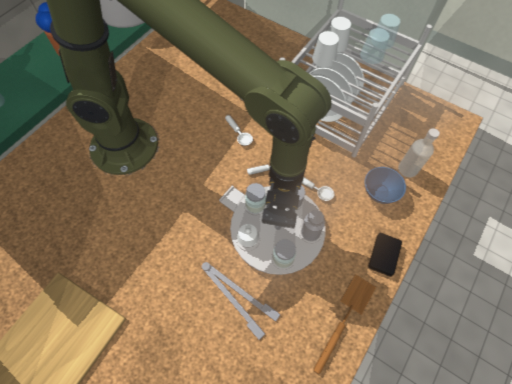

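The turntable follows the gripper: the white pot went from (245,218) to (249,236). Spoons and tongs are undisturbed. About 153° remain.

Emit:
{"fn": "step_arm", "kwargs": {"targets": [[0,0,0,0,0,5,0],[0,0,0,0,0,6,0],[0,0,0,0,0,6,0],[0,0,0,0,0,6,0],[0,0,0,0,0,6,0]]}}

```text
time: 5.2
position: [0.5853, 0.0328, 0.1972]
tool_rot: [-2.813, -1.393, -0.0]
ft_force: [-1.7, 6.6, 0.9]
grip_width: 0.18
grip_force: 40.0
```

Emit:
{"fn": "step_arm", "kwargs": {"targets": [[0,0,0,0,0,6,0],[0,0,0,0,0,6,0],[0,0,0,0,0,6,0],[0,0,0,0,0,6,0],[0,0,0,0,0,6,0]]}}

```text
time: 5.62
position: [0.5849, 0.033, 0.1972]
tool_rot: [-2.356, -2.074, -0.0]
ft_force: [-3.7, 5.5, 1.1]
grip_width: 0.181
grip_force: 40.0
```

Emit:
{"fn": "step_arm", "kwargs": {"targets": [[0,0,0,0,0,6,0],[0,0,0,0,0,6,0],[0,0,0,0,0,6,0],[0,0,0,0,0,6,0],[0,0,0,0,0,6,0]]}}

```text
time: 6.03
position: [0.5844, 0.0329, 0.1972]
tool_rot: [-1.739, -2.612, -0.0]
ft_force: [-4.6, 7.1, 3.1]
grip_width: 0.18
grip_force: 40.0
```

Emit:
{"fn": "step_arm", "kwargs": {"targets": [[0,0,0,0,0,6,0],[0,0,0,0,0,6,0],[0,0,0,0,0,6,0],[0,0,0,0,0,6,0],[0,0,0,0,0,6,0]]}}

```text
time: 6.45
position: [0.5841, 0.0327, 0.1972]
tool_rot: [-1.003, -2.973, -0.001]
ft_force: [-6.4, 6.3, 3.9]
grip_width: 0.184
grip_force: 40.0
```

```bash
python3 -c "from h import *;yaw()"
```

```text
6.45 [0.58405621 0.03270261 0.19723054] ty yaw 52.69901873120369 tz [-0.004  0.002 -1.   ] [-0.35  0.21  0.29  1.69 -0.07  1.26  0.87] [-6.3669776   6.31433167  3.85604615] 0.18439248280018433 39.990285714156926
```

Emit:
{"fn": "step_arm", "kwargs": {"targets": [[0,0,0,0,0,6,0],[0,0,0,0,0,6,0],[0,0,0,0,0,6,0],[0,0,0,0,0,6,0],[0,0,0,0,0,5,0]]}}

```text
time: 6.87
position: [0.5839, 0.0323, 0.1972]
tool_rot: [-0.227, -3.129, -0.002]
ft_force: [-7.4, 5.1, 3.1]
grip_width: 0.177
grip_force: 40.0
```

Emit:
{"fn": "step_arm", "kwargs": {"targets": [[0,0,0,0,0,4,0],[0,0,0,0,0,1,0],[0,0,0,0,0,0,0],[0,0,0,0,0,0,0],[0,0,0,0,0,0,0]]}}

```text
time: 7.28
position: [0.5839, 0.0322, 0.1972]
tool_rot: [-0.099, -3.136, -0.002]
ft_force: [-7.0, 5.0, 3.5]
grip_width: 0.181
grip_force: 40.0
```

```bash
python3 - <<'E'
from h import *
yaw()
for n in("scene","top"):
    im,d=ctrl.get_image(n); np.save(n+"2.npy",d); cv2.imwrite(f"pics/{n}2.png",im[...,::-1])
im=cv2.imread("pics/scene2.png")[140:290,180:360]; a=cv2.resize(im,None,fx=3.3,fy=3.3,interpolation=2)
cv2.imwrite("pics/s2.png",a)
im=cv2.imread("pics/top2.png")[100:240,180:340]; cv2.imwrite("pics/t2.png",cv2.resize(im,None,fx=4,fy=4,interpolation=2))
E
```

```text
7.2833 [0.58386976 0.0321641  0.19723034] ty yaw 86.39628412434779 tz [-0.004  0.001 -1.   ] [-0.3   0.21  0.23  1.68 -0.05  1.26  1.45] [-7.0462789   4.98495806  3.45511086] 0.1806072033560377 39.99568572733551
```

View pics/s2.png

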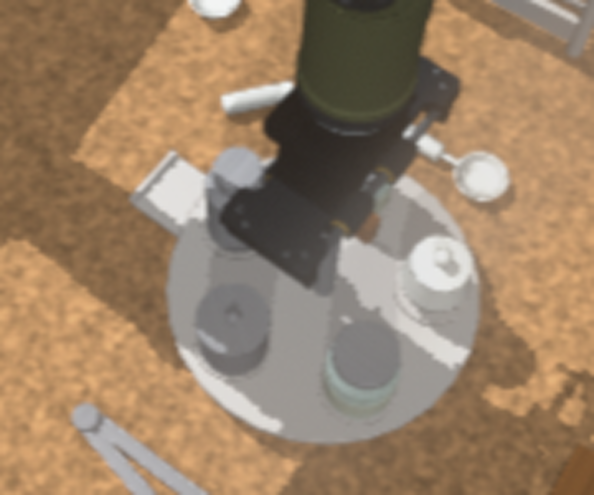

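View pics/t2.png

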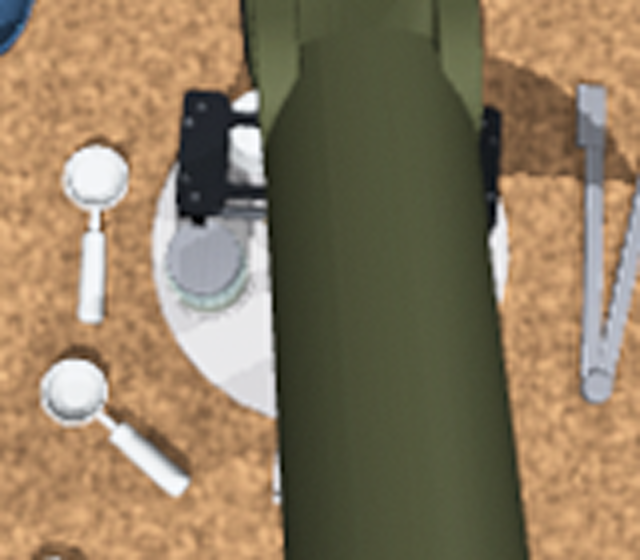

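The canister cap is at crop (237,168), directly behind the ledge at (172,190). I'll check the angle numerically.

```bash
python3 - <<'E'
from h import *
ax=np.array([.586,.030]); f=np.radians(176.8)
d=np.load("scene2.npy"); w=cloud("scene",d)
m=(d>0)&(abs(w[...,2]-.144)<.006)&(np.hypot(w[...,0]-.49,w[...,1]-.035)<.035)
q=w[m]; c,r=cv2.minEnclosingCircle(q[:,:2].astype(np.float32)*1000)
def rep(p):
    e=np.array(p[:2])-ax; print(np.round(p,4),"r",np.hypot(*e),"ang",np.degrees(np.arctan2(e[1],e[0])),"lat",e@[-np.sin(f),np.cos(f)])
print(len(q),r); rep(np.array(c)/1000); rep(onplane("scene",251.8,190.9,.146))
for n,uv,z in(("tin",(235,315),.104),("jar1",(364,352),.121),("pot",(440,258),.11)): print(n); rep(onplane("scene",uv[0]/3.3+180,uv[1]/3.3+140,z))
# initial: same items on top0
for n,uv,z in(("can",(265,82),.146),("tin",(135,202),.104),("jar",(183,343),.121),("pot",(345,350),.11)): print(n); rep(onplane("top",uv[0]/4.2+200,uv[1]/4.2+100,z))
E
```

```text
161 21.046560287475586
[0.4904 0.0372] r 0.09585865916889015 ang 175.71492023368006 lat -0.0018152833407334553
[0.4932 0.0363 0.146 ] r 0.09305896870424749 ang 176.14828561380818 lat -0.0010584821677223364
tin
[ 0.5548 -0.0568  0.104 ] r 0.09225366193990202 ang -109.76998774809778 lat 0.08842256018408556
jar1
[ 0.659  -0.0307  0.121 ] r 0.09492372567909163 ang -39.775810817954266 lat 0.05656370853636857
pot
[0.667  0.0768 0.11  ] r 0.09353186712741358 ang 30.025596643602498 lat -0.05124956971521055
can
[0.6813 0.0306 0.146 ] r 0.09532379381434376 ang 0.3758938260774023 lat -0.005945403367699216
tin
[0.6104 0.1191 0.104 ] r 0.09235629007777328 ang 74.70233765557828 lat -0.09030522203935559
jar
[0.5099 0.0851 0.121 ] r 0.09394275190108885 ang 144.0836689869646 lat -0.05077419304318791
pot
[ 0.5068 -0.0238  0.11  ] r 0.09572811618597064 ang -145.7881242054892 lat 0.058158706265608415
```

Emit:
{"fn": "step_arm", "kwargs": {"targets": [[0,0,0,0,0,0.5,0],[0,0,0,0,0,0,0],[0,0,0,0,0,0,0],[0,0,0,0,0,0,0],[0,0,0,0,0,0,0]]}}

```text
time: 7.8
position: [0.5839, 0.0322, 0.1972]
tool_rot: [-0.085, -3.136, -0.002]
ft_force: [-5.6, 5.5, 4.5]
grip_width: 0.181
grip_force: 40.0
```

Emit:
{"fn": "step_arm", "kwargs": {"targets": [[0,0,0,0,0,0,0],[0,0,0,0,0,0,0],[0,0,0,0,0,0,0],[0,0,0,0,0,0,0],[0,0,0,0,0,0,0]]}}

```text
time: 8.22
position: [0.5839, 0.0322, 0.1972]
tool_rot: [-0.085, -3.136, -0.002]
ft_force: [-6.2, 4.3, 3.7]
grip_width: 0.182
grip_force: 40.0
```

```bash
python3 -c "
from h import *
yaw(); print(ctrl.close_job())"
```

```text
8.2167 [0.58385667 0.03220724 0.19723888] ty yaw 86.9007868858176 tz [-0.004  0.001 -1.   ] [-0.3   0.21  0.23  1.68 -0.05  1.26  1.46] [-6.19110889  4.31350987  3.73985279] 0.1818048773308465 39.99634246341884
the job is handed in; nothing more can be done
None
```

The job is handed in at 8.2 s: the steel canister stands at the front, measured 1–2 mm off the ledge's centre line (12 mm allowed), the fingers hold the handle still at 40 N, and the spoons and tongs looked undisturbed; no verdict was returned.

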